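# Stack the lunch box on its mat

### The arm

A 6-joint arm with a two-finger parallel gripper is mounted at the origin on a cart in front of the work surface, level with it; the furniture and walls round the work are solid. World frame = base frame: x ahead of the robot, y to its left, z up, the work surface at z = 0. Lengths are in mm, angles in rad, forces in N, time in s.
With the tool pointing down it reaches from about 275 to 850 mm from the base axis. Payload 5.2 kg.
Tool frame: the origin (TCP) lies at the very end of the fingers, on their centre line; the grasp point (between the pads) lies 19 mm behind it; z points along the fingers, y is the line along which they close (so a half turn about z gives the same grasp; the last joint's range is limited). The gripper opens to 85 mm and grips with 20 to 120 N. Pads are 22 mm wide; open, the fingers measure 114 mm over their backs; the gripper's body (76 mm by 85 mm) begins 54 mm behind the grasp point. The pads swing forward as they close: fully open they stand 13 mm farther back than shut.
Start: joints at [-1.539, 0.259, 1.535, -0, 1.348, -0.203], TCP at [127.978, -534.908, 231.31] pointing down, gripper open.
Joint ranges: [-3.14, 3.14], [-0.91, 2.08], [0.19, 2.58], [-1.22, 4.36], [0.22, 2.71], [-3.12, 3.12]. Speed limits (rad/s): [2.57, 2.57, 3.14, 3.14, 3.14, 3.14].

### API

Orientations are given as a rotation vector (axis times angle).
In Python, from station import monitor, viewer, job gives the robot as it stands.
- The arm moves only by the shell command python3 -m creep 'ROWS' [OPENING] [FORCE]. ROWS is JSON, a list of rows, each an object with "delta_pos": the shift along the tool's x, y, z scaled (see below), a list of three; "turn": the turn about the tool's z scaled (see below). In form: [{"delta_pos": [x, y, z], "turn": turn}, ...]. A call has exactly 10 rows; each row shifts and turns the commanded pose from where the row before left it, along the tool's axes as they then stand; what a row does not reach is not made up. The controller multiplies each number of a shift by 0.04 m and each number of a turn by 0.1 rad. A row lasts 1/12 s, in which the tool goes at most 41.7 mm and 7.16 degrees, less where a joint would pass 70% of its speed; a pose out of reach is approached as far as the arm can. A call with a number of a shift or a turn outside -1 to 1 is refused whole. A call with a gripper value outside its range is refused whole. OPENING is the closure, from 0 (fully open) to 1 (shut), set as the call begins (- or left out, the last holds). The fingers move at their own pace and stop on an object; FORCE is the grip in N (left out, the last holds). Time passes only in rows, so rows that do not move let the fingers close, or fill a call up. It gives the time, the measured TCP pose, the force, the opening and the grip force at its end, in the units of the state.
- monitor.state(): the state, without advancing time (a new reading comes with each control period).
- viewer.snapshot(name): name is "side" or "top" or "wrist"; returns a dict with "color" (420x560x3 uint8, red, green, blue), "vertical_fov" (degrees; the focal length in pixels is half the picture's height over the tangent of half this angle, whatever the lens; pixels are square), "cx", "cy" (the principal point, pixels), "k1" (the pictures are not rectified: a ray, as slopes to the right and down, at radius r is drawn at 1 + k1 r^2 times it, then the intrinsics apply), "rvec" (rotation vector, rad) and "tvec" (3), from world to camera coordinates, as OpenCV has them. Camera axes: x right, y down, z forward; pixel columns grow to the right and rows downward; lengths in mm; the calibration is good to about 2 mm. A picture is of the moment at which its call begins. There is no depth.
- job.hand_in(): hands the job in; it is judged then, once.
The state is a dict: "time_s": time; "joints": joint angles; "qvel": joint speeds; "joint_torque": joint torques, N m; "tool_pos": TCP position; "ee_rot": TCP orientation; "ft_force": force on the tool from outside, world axes, zero at the start; "torque": the same for the moment, N m; "grip_width": opening from 0.0 (shut) to 1.0 (fully open); "finger_force": force on a finger pad.
Only numpy, scipy, OpenCV 4.12 (cv2) and the standard library are available. Lean on these libraries where they do the work, as an engineer would, in place of code of your own. Each camera call takes 0.05 s, during which the arm holds its last target. There are 200 camera calls.

### The job

Put the stacking lunch box together on the cork mat: the deep tier at the bottom, centred on the mat and lined up with it the long way, then the middle tier with one divider, then the shallow tier with two dividers, and the wooden lid on top. Every part must sit fully down in the one below, level and lined up, and be let go. Leave the spice jar, the mug and the tin standing where they are.

Things in the scene. Friction and masses are not known exactly. Their poses are not given: they have to be found in the camera images.
- deep_tier_centre (a point): Deep tier (tallest, no divider) of a white lunch box, loose, open on top: 110 (x) x 62 (y) mm outside, 104 x 56 inside, 64 mm high with foot. Point: centre, half-way up; x = long axis, z up, half turn equal. Foot 94 x 46 x 4 mm below drops into the tier beneath (5 mm play all round). Part seated on it has its underside 60 mm above this one's. Grasp from above across the 62 mm.
- middle_tier_centre (a point): Middle tier (medium height, one divider) of a white lunch box, loose, open on top: 110 (x) x 62 (y) mm outside, 104 x 56 inside, 46 mm high with foot. Point: centre, half-way up; x = long axis, z up, half turn equal. Foot 94 x 46 x 4 mm below drops into the tier beneath (5 mm play all round). Part seated on it has its underside 42 mm above this one's. Grasp from above across the 62 mm.
- shallow_tier_centre (a point): Shallow tier (lowest, two dividers) of a white lunch box, loose, open on top: 110 (x) x 62 (y) mm outside, 104 x 56 inside, 32 mm high with foot. Point: centre, half-way up; x = long axis, z up, half turn equal. Foot 94 x 46 x 4 mm below drops into the tier beneath (5 mm play all round). Part seated on it has its underside 28 mm above this one's. Grasp from above across the 62 mm.
- lid_centre (a point): Light wooden lid of the lunch box, loose: 110 (x) x 62 (y) mm, 26 mm high in all: 4 mm foot, 7 mm plate, then a grip bar 60 (x) x 14 (y) x 15 mm high in the middle, to pinch from above across the 14 mm. Point: centre, half-way up; x = long axis, z up, half turn equal. Foot 94 x 46 x 4 mm below drops into the tier beneath (5 mm play all round). 
- cork_mat: Flat cork mat fixed to the worktop, 126 (x) x 80 (y) mm, 4 mm thick; origin at the centre of its underside on the worktop, x its long axis, z up.
- pepper_jar_centre (a point): Bystander: small spice jar, 41 mm across, 105 mm high, upright and loose; this point is half-way up on its axis.
- mug_centre (a point): Bystander: white mug with dark dots, 82 x 117 mm with its handle, 91 mm high, upright and loose; this point is half-way up at the centre of that outline; its handle points along its own -y axis.
- tin_centre (a point): Bystander: food tin, 75 mm across, 110 mm high, upright and loose; this point is half-way up on its axis.
There are look-alikes about, which are no part of the job. Leave any blue look-alike of the part that bears middle_tier_centre alone. There is more than one size of the cork_mat; the one meant has the size given above.

How it is judged (in metres and radians):
At the end, for the whole second after the job is handed in: Deep tier on the mat within 15 mm of its centre; middle tier seated in it, shallow tier in that, lid on top, each within 10 mm sideways and 2.5 mm in height of its seat; all lined up within 0.2 rad of what is below, level within 0.06 rad, released and at rest (horizontal distance between deep_tier_centre and cork_mat below 0.015 m and angle between the x axis of deep_tier_centre and the x axis of cork_mat, either way round below 0.2 rad and z of deep_tier_centre in the frame of cork_mat between 0.033 and 0.039 m and horizontal distance between middle_tier_centre and deep_tier_centre below 0.01 m and z of middle_tier_centre in the frame of deep_tier_centre between 0.0485 and 0.0535 m and angle between the x axis of middle_tier_centre and the x axis of deep_tier_centre, either way round below 0.2 rad and horizontal distance between shallow_tier_centre and middle_tier_centre below 0.01 m and z of shallow_tier_centre in the frame of middle_tier_centre between 0.0325 and 0.0375 m and angle between the x axis of shallow_tier_centre and the x axis of middle_tier_centre, either way round below 0.2 rad and horizontal distance between lid_centre and shallow_tier_centre below 0.01 m and z of lid_centre in the frame of shallow_tier_centre between 0.0225 and 0.0275 m and angle between the x axis of lid_centre and the x axis of shallow_tier_centre, either way round below 0.2 rad and angle between each of deep_tier_centre, middle_tier_centre, shallow_tier_centre, lid_centre's own z axis and vertical below 0.06 rad and linear speed of each of deep_tier, middle_tier, shallow_tier, lid below 0.02 m/s); the robot touches nothing.
It fails at once if the spice jar is moved more than 30 mm or tipped over (distance of pepper_jar_centre from where it was at the start of the episode above 0.03 m or angle between pepper_jar_centre's own z axis and vertical above 0.5 rad).
It fails at once if the mug is moved more than 30 mm or tipped over (distance of mug_centre from where it was at the start of the episode above 0.03 m or angle between mug_centre's own z axis and vertical above 0.5 rad).
It fails at once if the tin is moved more than 30 mm or tipped over (distance of tin_centre from where it was at the start of the episode above 0.03 m or angle between tin_centre's own z axis and vertical above 0.5 rad).
It also fails if it takes over 141 s, if anything falls off the work surface, if the arm or the gripper's body presses on something with over 40 N, if the wrist force passes 120 N, or if a joint passes its speed limit or range.

## Working session

There is one attempt and no reset: what is moved stays moved. The work goes in short steps, Python scripts to look and compute and a shell command to move; the robot and the scene stay as the last step left them, time stands still between calls to the robot, and variables do not carry over. Pictures are saved under pics/ and viewed, at most 14 in all, crops included, and the job is handed in when it is done.

```bash
ls; mkdir -p pics; cat > h.py <<'E'
import numpy as np, cv2
from station import monitor, viewer, job
def snap(n,f):
    s=viewer.snapshot(n); cv2.imwrite(f'pics/{f}.png',s['color'][:,:,::-1]); 
    np.savez(f'pics/{f}.npz',**s); return s
def K(s):
    f=210/np.tan(np.radians(float(s['vertical_fov']))/2); return f
def ray(s,u,v):
    f=K(s); d=np.array([(u-float(s['cx']))/f,(v-float(s['cy']))/f]); x=d.copy()
    for _ in range(30): x=d/(1+float(s['k1'])*(x@x))
    R=cv2.Rodrigues(np.array(s['rvec'],float))[0]; t=np.array(s['tvec'],float).ravel()
    return -R.T@t, R.T@np.array([x[0],x[1],1])
def at(s,u,v,z):
    c,d=ray(s,u,v); return (c+d*(z-c[2])/d[2])[:2].round(1)
def proj(s,P):
    R=cv2.Rodrigues(np.array(s['rvec'],float))[0]; t=np.array(s['tvec'],float).ravel()
    q=R@np.array(P,float)+t; x=q[:2]/q[2]; x=x*(1+float(s['k1'])*(x@x)); return x*K(s)+[float(s['cx']),float(s['cy'])]
def load(f): return dict(np.load(f'pics/{f}.npz'))
E
python3 -c "
from h import *
for n in ['top','side','wrist']:
    s=snap(n,n+'0'); print(n,ray(s,280,210),s['vertical_fov'],s['k1'])
print(monitor.state())
a=[cv2.imread(f'pics/{n}0.png') for n in ['top','side']]
"
```

```text
pics
top (array([ 471.47892468,  -16.22075594, 1243.30093727]), array([ 0.07136939,  0.01252126, -0.99766853])) 51.35244201971356 -0.021475218547089763
side (array([132.40981954, 806.92549637, 813.93539319]), array([ 0.39428717, -0.68007643, -0.6181038 ])) 55.832261194878235 -0.030479767198212656
wrist (array([ 202.60887597, -516.21928713,  373.42385838]), array([-0.29040506, -0.07653682, -0.95387418])) 65.69279120405395 -0.012739116342358008
{'time_s': 0.15, 'joints': array([-1.53878405e+00,  2.59176322e-01,  1.53582796e+00, -1.73974345e-05,
        1.34804347e+00, -2.02775048e-01]), 'qvel': array([ 0.00066689, -0.00293511, -0.00398468, -0.00049235, -0.00062336,
        0.00113781]), 'joint_torque': array([ 2.68137388e-03, -4.46384203e+01, -2.90819371e+01, -2.55071764e-04,
        8.10814585e-03,  1.96438705e-06]), 'tool_pos': array([ 127.96644183, -534.47648617,  230.66679885]), 'ee_rot': array([-3.11852796e+00, -3.67792594e-01, -1.68287658e-04]), 'ft_force': array([-0.50426779, -0.98627001, -0.00663387]), 'torque': array([0.03223683, 0.00497515, 0.07141561]), 'finger_force': 0.0, 'grip_width': 0.9998886445980659}
```

```bash
python3 -c "
from h import *
a=cv2.imread('pics/top0.png'); cv2.imwrite('pics/top0b.png',cv2.resize(a,(800,600),interpolation=cv2.INTER_CUBIC))
a=cv2.imread('pics/side0.png'); cv2.imwrite('pics/side0b.png',cv2.resize(a,(800,600),interpolation=cv2.INTER_CUBIC))"
```

```text
(no output)
```

View pics/top0b.png

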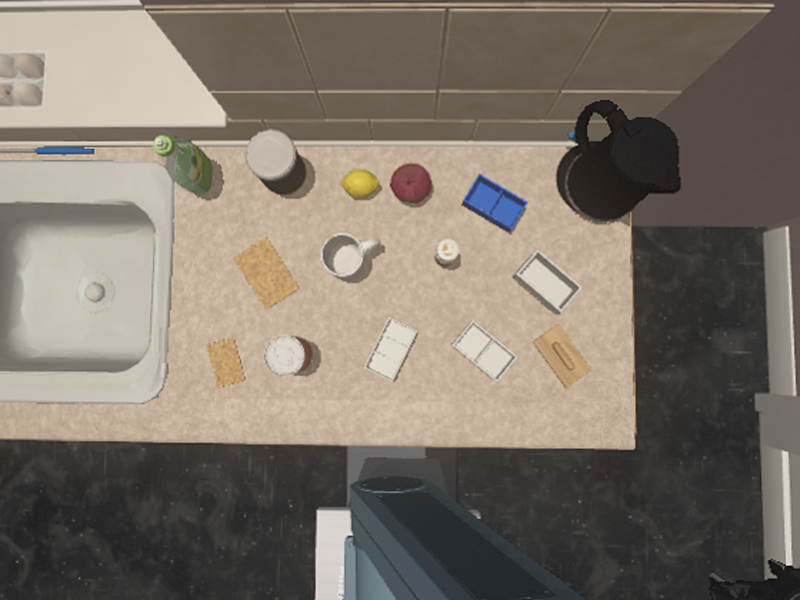

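View pics/side0b.png

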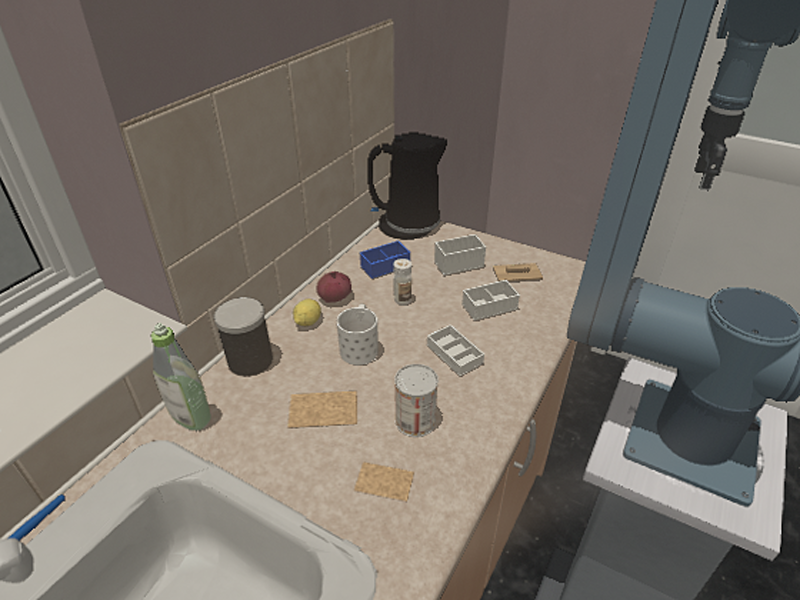

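The pictures show two cork mats at (266,272), the large one, and (226,362), the small one. The white tiers are deep (546,281), middle (484,351, one divider) and shallow (391,350, two dividers). The blue look-alike is at (495,203), the lid at (561,356), the jar at (447,252), the mug at (348,255) and the tin at (288,356). I'll confirm these in enlarged crops.

```bash
python3 -c "
from h import *
a=cv2.imread('pics/top0.png')
cv2.imwrite('pics/cA.png',cv2.resize(a[160:278,250:420],None,fx=4.7,fy=4.7,interpolation=cv2.INTER_CUBIC)[:600,:800])
cv2.imwrite('pics/cB.png',cv2.resize(a[160:280,140:290],None,fx=5,fy=5,interpolation=cv2.INTER_CUBIC))"
```

```text
(no output)
```

View pics/cA.png

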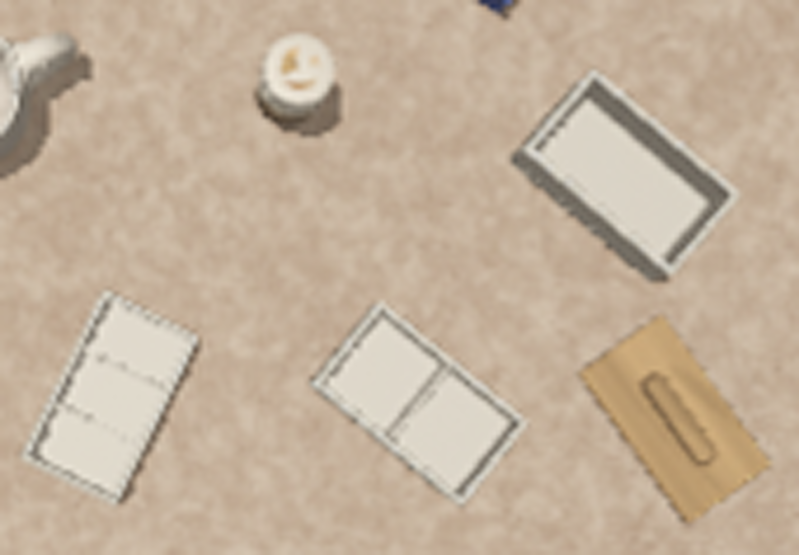

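View pics/cB.png

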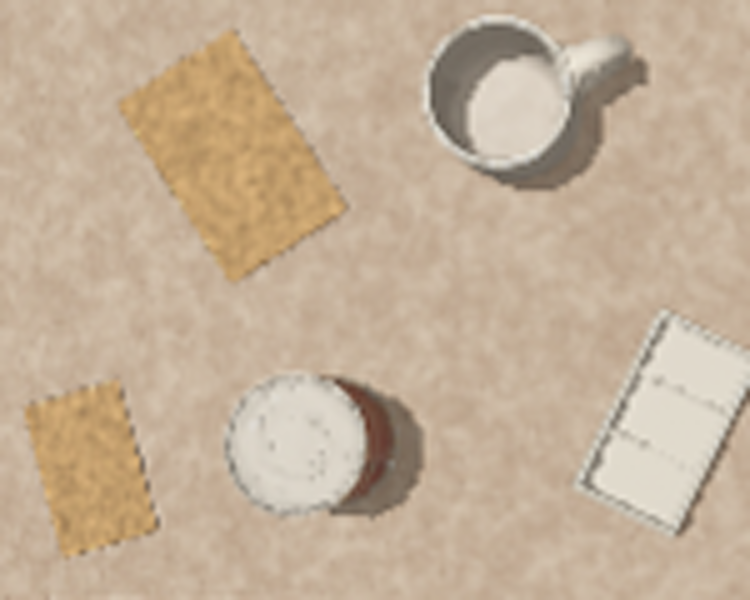

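Crop A: deep (628,172), middle (418,402, one divider), shallow (112,396, two dividers), lid (676,419). Crop B: the large mat at (234,156), the small one at (92,467). The next script checks the sizes.

```bash
cat > m.py <<'E'
from h import *
s=load('top0')
C={'deep':(4.7,250,64,[(593,70),(737,192),(667,273),(520,150)]),
'middle':(4.7,250,46,[(380,303),(525,423),(462,502),(312,380)]),
'shallow':(4.7,250,32,[(108,291),(200,340),(120,502),(25,455)]),
'lid':(4.7,250,11,[(660,316),(770,463),(688,522),(582,374)]),
'mat':(5,140,4,[(234,30),(348,208),(236,283),(119,103)]),
'smallmat':(5,140,4,[(118,379),(160,527),(64,557),(25,408)])}
for n,(k,x0,z,c) in C.items():
    P=np.array([at(s,(x+.5)/k-.5+x0,(y+.5)/k-.5+160,z) for x,y in c])
    r=cv2.minAreaRect(P.astype(np.float32)); e=[P[1]-P[0],P[2]-P[1],P[2]-P[3],P[3]-P[0]]
    L=e[0]+e[2] if np.linalg.norm(e[0])>np.linalg.norm(e[1]) else e[1]+e[3]
    print(n,P.mean(0).round(1),[round(float(np.linalg.norm(v)),1) for v in e],'long deg',round(np.degrees(np.arctan2(L[1],L[0]))%180,1))
for n,x,y,z,k,x0 in [('jar',300,68,105,4.7,250),('tin',298,443,110,5,140),('mug',500,93,91,5,140),('mughandle',625,45,70,5,140)]:
    print(n,at(s,x/k+x0,y/k+160,z))
E
python3 m.py; python3 -c "
from h import *
m=monitor.state(); print(cv2.Rodrigues(m['ee_rot'])[0].round(3))
s=load('wrist0'); R=cv2.Rodrigues(m['ee_rot'])[0]
print('cam in tool',R.T@(ray(s,280,210)[0]-m['tool_pos']),'ax',(R.T@ray(s,280,210)[1]))"; python3 -m creep 2>&1|tail -3
```

```text
deep [ 596.5 -280.4] [107.5, 62.0, 108.9, 63.1] long deg 49.6
middle [ 463.  -162.3] [108.0, 58.4, 110.7, 59.7] long deg 51.0
shallow [463.8  15.4] [61.4, 105.6, 62.1, 107.9] long deg 154.0
lid [ 454.6 -317.8] [107.5, 60.2, 106.4, 58.4] long deg 36.0
mat [613. 269.] [123.6, 76.9, 125.5, 78.6] long deg 34.2
smallmat [433.8 345.4] [87.6, 57.3, 87.7, 55.8] long deg 17.4
jar [647.3 -89.8]
tin [450.1 205.6]
mug [636.9 105.8]
mughandle [666.7  40.4]
[[ 0.973  0.233 -0.   ]
 [ 0.233 -0.973  0.001]
 [ 0.    -0.001 -1.   ]]
cam in tool [  76.88127708   -0.59540871 -142.73510801] ax [-0.30050638  0.00823981  0.95378035]
invalid input
```

```bash
python3 -m creep '[{"delta_pos":[0.644,-0.173,0],"turn":0},{"delta_pos":[0.644,-0.173,0],"turn":0},{"delta_pos":[0.644,-0.173,0],"turn":0},{"delta_pos":[0.644,-0.173,0],"turn":0},{"delta_pos":[0.644,-0.173,0],"turn":0},{"delta_pos":[0.644,-0.173,0],"turn":0},{"delta_pos":[0.644,-0.173,0],"turn":0},{"delta_pos":[0.644,-0.173,0],"turn":0},{"delta_pos":[0.644,-0.173,0],"turn":0},{"delta_pos":[0.644,-0.173,0],"turn":0}]' 0 40
python3 -m creep '[{"delta_pos":[0.644,-0.173,0],"turn":0},{"delta_pos":[0.644,-0.173,0],"turn":0},{"delta_pos":[0.644,-0.173,0],"turn":0},{"delta_pos":[0.644,-0.173,0],"turn":0},{"delta_pos":[0.644,-0.173,0],"turn":0},{"delta_pos":[0.644,-0.173,0],"turn":0},{"delta_pos":[0.644,-0.173,0],"turn":0},{"delta_pos":[0.644,-0.173,0],"turn":0},{"delta_pos":[0.644,-0.173,0],"turn":0},{"delta_pos":[0.644,-0.173,0],"turn":0}]'
python3 -m creep '[{"delta_pos":[0,0,0],"turn":-0.9},{"delta_pos":[0,0,0],"turn":-0.9},{"delta_pos":[0,0,0],"turn":-0.9},{"delta_pos":[0,0,0],"turn":-0.9},{"delta_pos":[0,0,0],"turn":-0.9},{"delta_pos":[0,0,0],"turn":-0.9},{"delta_pos":[0,0,0],"turn":-0.9},{"delta_pos":[0,0,0.6],"turn":0},{"delta_pos":[0,0,0.6],"turn":0},{"delta_pos":[0,0,0],"turn":0}]'
cat >> h.py <<'E'
def pose():
    m=monitor.state(); R=cv2.Rodrigues(m['ee_rot'])[0]; return m['tool_pos'],R
def go(x,y,z,deg):
    p,R=pose(); th=np.arctan2(R[1,0],R[0,0]); d=R.T@(np.array([x,y,z])-p)
    t=-(np.radians(deg)-th); t=(t+np.pi/2)%np.pi-np.pi/2
    print('at',p.round(1),'deg',np.degrees(th).round(1),'units',(d/40).round(2),'turn',(t/.1).round(2))
    c,s_=np.cos(t),np.sin(t)
    print(' after turn units',[round(float(c*d[0]+s_*d[1])/40,2),round(float(-s_*d[0]+c*d[1])/40,2),round(float(d[2])/40,2)], 'time',round(monitor.state()['time_s'],1))
E
python3 -c "
from h import *
s=snap('wrist','w1'); go(596.5,-280.4,30,49.6)"
```

```text
time_s: 0.98
tool_pos: [363.4, -406.7, 231.1]
ee_rot: [-3.119, -0.368, 0.0]
ft_force: [-0.5, -0.3, 0.5]
grip_width: 1.006
finger_force: 0.0
time_s: 1.82
tool_pos: [597.7, -279.5, 230.8]
ee_rot: [-3.119, -0.368, 0.001]
ft_force: [0.8, -0.5, -0.1]
grip_width: 1.003
finger_force: 0.0
time_s: 2.65
tool_pos: [594.3, -278.7, 177.8]
ee_rot: [-2.845, -1.313, 0.008]
ft_force: [-0.9, 0.6, -1.2]
grip_width: 0.997
finger_force: 0.0
at [ 595.1 -279.2  180.1] deg 49.5 units [0.   0.07 3.75] turn -0.01
 after turn units [0.0, 0.07, 3.75] time 2.7
```

View pics/w1.png

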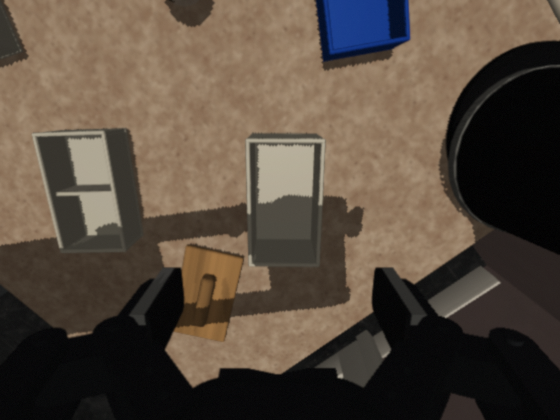

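The deep tier is square in view. Its outer rim corners are (247,134), (324,135), (321,266) and (249,266).

```bash
cat >> h.py <<'E'
def rect(s,c,z):
    P=np.array([at(s,x,y,z) for x,y in c]); e=[P[1]-P[0],P[2]-P[1],P[2]-P[3],P[3]-P[0]]
    L=e[0]+e[2] if np.linalg.norm(e[0])>np.linalg.norm(e[1]) else e[1]-e[3]
    print(P.mean(0).round(1),[round(float(np.linalg.norm(v)),1) for v in e],'deg',round(np.degrees(np.arctan2(L[1],L[0]))%180,1)); return P.mean(0)
E
python3 -c "
from h import *
s=load('w1'); c=rect(s,[(247,134),(324,135),(321,266),(249,266)],64); go(*c,30,49.6)
print(rect(s,[(35,134),(104,130),(124,251),(61,251)],46))"
```

```text
[ 599.  -281.7] [59.4, 112.1, 63.0, 113.1] deg 154.8
at [ 595.1 -279.2  180.1] deg 49.5 units [0.02 0.14 3.75] turn -0.01
 after turn units [0.02, 0.14, 3.75] time 2.7
[ 464.5 -163.1] [59.0, 109.5, 59.4, 106.7] deg 59.7
[ 464.5 -163.1]
```

```bash
sed -i 's/else e\[1\]-e\[3\]/else e[1]+e[3]/' h.py
python3 -m creep '[{"delta_pos":[0.01,0.12,0],"turn":0},{"delta_pos":[0,0,0.5],"turn":0},{"delta_pos":[0,0,0.5],"turn":0},{"delta_pos":[0,0,0.5],"turn":0},{"delta_pos":[0,0,0.5],"turn":0},{"delta_pos":[0,0,0.5],"turn":0},{"delta_pos":[0,0,0.5],"turn":0},{"delta_pos":[0,0,0.5],"turn":0},{"delta_pos":[0,0,0.25],"turn":0},{"delta_pos":[0,0,0],"turn":0}]' 0 40
python3 -m creep '[{"delta_pos":[0,0,0],"turn":0},{"delta_pos":[0,0,0],"turn":0},{"delta_pos":[0,0,0],"turn":0},{"delta_pos":[0,0,0],"turn":0},{"delta_pos":[0,0,0],"turn":0},{"delta_pos":[0,0,0],"turn":0},{"delta_pos":[0,0,0],"turn":0},{"delta_pos":[0,0,0],"turn":0},{"delta_pos":[0,0,0],"turn":0},{"delta_pos":[0,0,0],"turn":0}]' 1 40
python3 -m creep '[{"delta_pos":[0,0,-0.2],"turn":0},{"delta_pos":[0,0,-0.5],"turn":0},{"delta_pos":[0,0,-0.5],"turn":0},{"delta_pos":[0,0,-0.5],"turn":0},{"delta_pos":[0,0,-0.5],"turn":0},{"delta_pos":[0,0,-0.5],"turn":0},{"delta_pos":[0,0,-0.5],"turn":0},{"delta_pos":[0,0,-0.5],"turn":0},{"delta_pos":[0,0,-0.5],"turn":0},{"delta_pos":[0,0,0],"turn":0}]'
python3 -c "
from h import *
s=snap('wrist','w2'); go(613,269,200,34.2)"
```

```text
time_s: 3.53
tool_pos: [600.3, -283.0, 31.9]
ee_rot: [-2.851, -1.315, 0.002]
ft_force: [-0.4, 1.1, -0.2]
grip_width: 0.999
finger_force: 0.0
time_s: 4.37
tool_pos: [602.0, -284.1, 35.5]
ee_rot: [2.849, 1.315, 0.003]
ft_force: [0.5, 0.3, 6.9]
grip_width: 0.72
finger_force: 46.0
time_s: 5.2
tool_pos: [602.5, -284.4, 206.7]
ee_rot: [2.846, 1.314, 0.006]
ft_force: [1.5, 0.1, -0.8]
grip_width: 0.715
finger_force: 45.2
at [ 601.8 -284.   204.1] deg 49.6 units [10.7  -8.76  0.06] turn 2.68
 after turn units [8.0, -11.28, 0.06] time 5.2
```

View pics/w2.png

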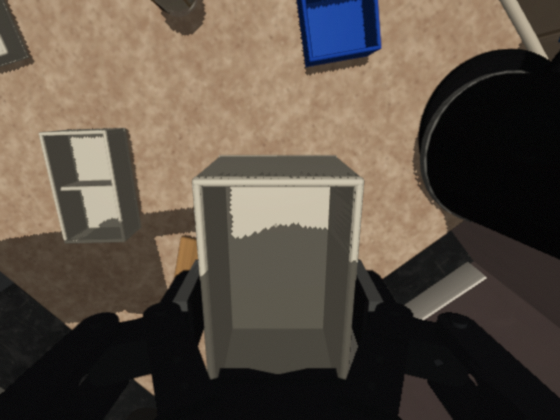

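The deep tier is held squarely, with its rim at (195–360, 180). Carrying it to the mat.

```bash
python3 -m creep '[{"delta_pos":[0,0,0],"turn":0.9},{"delta_pos":[0,0,0],"turn":0.9},{"delta_pos":[0,0,0],"turn":0.88},{"delta_pos":[0.3,-0.4,0],"turn":0},{"delta_pos":[0.4,-0.58,0],"turn":0},{"delta_pos":[0.4,-0.58,0],"turn":0},{"delta_pos":[0.4,-0.58,0],"turn":0},{"delta_pos":[0.4,-0.58,0],"turn":0},{"delta_pos":[0.4,-0.58,0],"turn":0},{"delta_pos":[0.4,-0.58,0],"turn":0}]'
python3 -m creep '[{"delta_pos":[0.4,-0.58,0],"turn":0},{"delta_pos":[0.4,-0.58,0],"turn":0},{"delta_pos":[0.4,-0.58,0],"turn":0},{"delta_pos":[0.4,-0.58,0],"turn":0},{"delta_pos":[0.4,-0.58,0],"turn":0},{"delta_pos":[0.4,-0.58,0],"turn":0},{"delta_pos":[0.4,-0.58,0],"turn":0},{"delta_pos":[0.4,-0.58,0],"turn":0},{"delta_pos":[0.4,-0.58,0],"turn":0},{"delta_pos":[0.4,-0.58,0],"turn":0}]'
python3 -m creep '[{"delta_pos":[0.4,-0.58,0],"turn":0},{"delta_pos":[0.4,-0.58,0],"turn":0},{"delta_pos":[0.4,-0.58,0],"turn":0},{"delta_pos":[0,0,0],"turn":0},{"delta_pos":[0,0,0],"turn":0},{"delta_pos":[0,0,0],"turn":0},{"delta_pos":[0,0,0],"turn":0},{"delta_pos":[0,0,0],"turn":0},{"delta_pos":[0,0,0],"turn":0},{"delta_pos":[0,0,0],"turn":0}]'
python3 -c "
from h import *
s=snap('wrist','w3'); go(613,269,40,34.2)"
```

```text
time_s: 6.08
tool_pos: [601.6, -92.5, 199.2]
ee_rot: [-3.001, -0.923, 0.004]
ft_force: [0.3, 0.7, -2.5]
grip_width: 0.72
finger_force: 45.1
time_s: 6.92
tool_pos: [603.6, 188.9, 199.2]
ee_rot: [-3.002, -0.923, 0.005]
ft_force: [0.8, 0.7, -2.1]
grip_width: 0.719
finger_force: 45.1
time_s: 7.75
tool_pos: [605.6, 271.3, 201.4]
ee_rot: [3.003, 0.922, 0.0]
ft_force: [0.4, 0.9, -1.9]
grip_width: 0.715
finger_force: 45.0
at [605.6 271.4 201.5] deg 34.1 units [0.12 0.15 4.04] turn -0.01
 after turn units [0.12, 0.15, 4.04] time 7.8
```

View pics/w3.png

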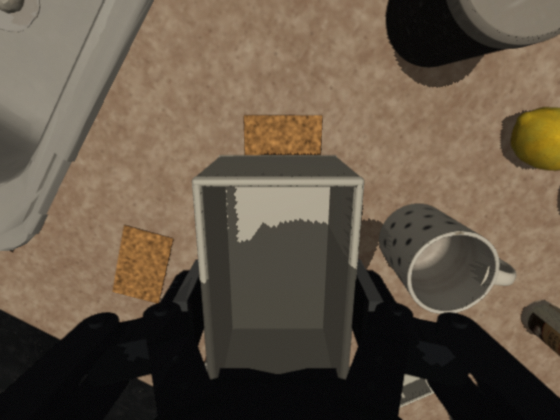

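The mat's far corners are at (244,115) and (322,115), lined up with the tier.

```bash
python3 -c "
from h import *
s=load('w3'); a=at(s,244,115,4);b=at(s,322,115,4); print(np.hypot(*(a-b)),np.degrees(np.arctan2(*(b-a)[::-1])))
p,R=pose(); c=(a+b)/2-63*R[:2,0]; print(c); go(*c,40,34.2)
g=load('w2')
print([at(load('w1'),*q,64) for q in [(247,134)]])
for n in ['deep rim far']: print([R.T@(np.r_[at(s,u,180,201.5+28.5),230]-p) for u in (195,362)])"
```

```text
78.49203781276162 -55.90502204523445
[614.55358373 270.44818078]
at [605.6 271.4 201.5] deg 34.1 units [0.17 0.15 4.04] turn -0.01
 after turn units [0.17, 0.15, 4.04] time 7.8
[array([ 613. , -219.2])]
[array([ 52.16426133, -29.57769821, -28.51009202]), array([ 52.19925396,  30.24879028, -28.50297673])]
```

```bash
python3 -m creep '[{"delta_pos":[0.2,0.15,0],"turn":0},{"delta_pos":[0,0,0.6],"turn":0},{"delta_pos":[0,0,0.6],"turn":0},{"delta_pos":[0,0,0.6],"turn":0},{"delta_pos":[0,0,0.6],"turn":0},{"delta_pos":[0,0,0.6],"turn":0},{"delta_pos":[0,0,0.4],"turn":0},{"delta_pos":[0,0,0.3],"turn":0},{"delta_pos":[0,0,0.1],"turn":0},{"delta_pos":[0,0,0],"turn":0}]'
python3 -m creep '[{"delta_pos":[0,0,0.05],"turn":0},{"delta_pos":[0,0,0.05],"turn":0},{"delta_pos":[0,0,0.03],"turn":0},{"delta_pos":[0,0,0.03],"turn":0},{"delta_pos":[0,0,0],"turn":0},{"delta_pos":[0,0,0],"turn":0},{"delta_pos":[0,0,0],"turn":0},{"delta_pos":[0,0,0],"turn":0},{"delta_pos":[0,0,0],"turn":0},{"delta_pos":[0,0,0],"turn":0}]'
```

```text
time_s: 8.63
tool_pos: [615.0, 271.4, 48.4]
ee_rot: [-3.003, -0.923, 0.003]
ft_force: [-0.5, -0.1, -1.4]
grip_width: 0.717
finger_force: 45.1
time_s: 9.47
tool_pos: [615.4, 271.7, 43.0]
ee_rot: [-3.003, -0.924, -0.0]
ft_force: [1.0, 0.3, -2.1]
grip_width: 0.717
finger_force: 45.1
```

```bash
python3 -m creep '[{"delta_pos":[0,0,0.03],"turn":0},{"delta_pos":[0,0,0.03],"turn":0},{"delta_pos":[0,0,0.03],"turn":0},{"delta_pos":[0,0,0.03],"turn":0},{"delta_pos":[0,0,0],"turn":0},{"delta_pos":[0,0,0],"turn":0},{"delta_pos":[0,0,0],"turn":0},{"delta_pos":[0,0,0],"turn":0},{"delta_pos":[0,0,0],"turn":0},{"delta_pos":[0,0,0],"turn":0}]'
```

```text
time_s: 10.3
tool_pos: [615.4, 271.7, 39.5]
ee_rot: [3.003, 0.924, 0.001]
ft_force: [-3.3, -0.8, 7.0]
grip_width: 0.719
finger_force: 46.1
```

```bash
python3 -m creep '[{"delta_pos":[0,0,0],"turn":0},{"delta_pos":[0,0,0],"turn":0},{"delta_pos":[0,0,0],"turn":0},{"delta_pos":[0,0,0],"turn":0},{"delta_pos":[0,0,0],"turn":0},{"delta_pos":[0,0,0],"turn":0},{"delta_pos":[0,0,-0.2],"turn":0},{"delta_pos":[0,0,-0.3],"turn":0},{"delta_pos":[0,0,-0.4],"turn":0},{"delta_pos":[0,0,-0.5],"turn":0}]' 0
python3 -m creep '[{"delta_pos":[0,0,-0.5],"turn":0},{"delta_pos":[0,0,-0.5],"turn":0},{"delta_pos":[0,0,-0.5],"turn":0},{"delta_pos":[0,0,-0.5],"turn":0},{"delta_pos":[0,0,-0.5],"turn":0},{"delta_pos":[0,0,-0.5],"turn":0},{"delta_pos":[0,0,0],"turn":0},{"delta_pos":[0,0,0],"turn":0},{"delta_pos":[0,0,0],"turn":0},{"delta_pos":[0,0,0],"turn":0}]'
python3 -c "
from h import *
s=snap('wrist','w4'); go(464.5,-163.1,215,51)"
```

```text
time_s: 11.13
tool_pos: [615.0, 271.6, 94.8]
ee_rot: [-3.003, -0.924, 0.002]
ft_force: [0.1, 0.1, 0.2]
grip_width: 0.998
finger_force: 0.0
time_s: 11.97
tool_pos: [614.7, 271.5, 212.9]
ee_rot: [-3.003, -0.923, 0.003]
ft_force: [0.5, 0.2, -0.4]
grip_width: 1.002
finger_force: 0.0
at [614.6 271.5 212.7] deg 34.2 units [-9.21  6.88 -0.04] turn -2.93
 after turn units [-10.81, 3.92, -0.04] time 12.0
```

View pics/w4.png

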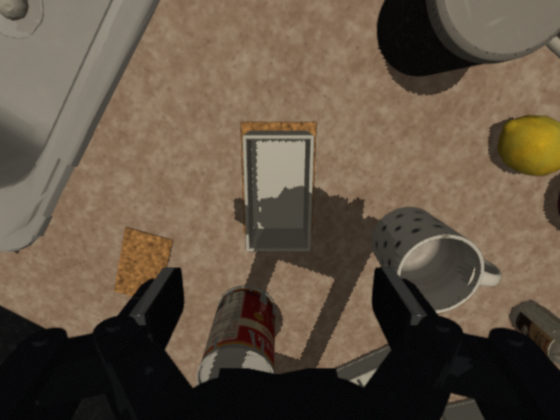

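The deep tier stands on the mat, rim corners (244,134), (314,133), (310,250), (246,250). Next is the middle tier.

```bash
python3 -m creep '[{"delta_pos":[0,0,0],"turn":-0.98},{"delta_pos":[0,0,0],"turn":-0.98},{"delta_pos":[0,0,0],"turn":-0.97},{"delta_pos":[-0.3,0.12,0],"turn":0},{"delta_pos":[-0.6,0.22,0],"turn":0},{"delta_pos":[-0.6,0.22,0],"turn":0},{"delta_pos":[-0.6,0.22,0],"turn":0},{"delta_pos":[-0.6,0.22,0],"turn":0},{"delta_pos":[-0.6,0.22,0],"turn":0},{"delta_pos":[-0.6,0.22,0],"turn":0}]'
python3 -m creep '[{"delta_pos":[-0.6,0.22,0],"turn":0},{"delta_pos":[-0.6,0.22,0],"turn":0},{"delta_pos":[-0.6,0.22,0],"turn":0},{"delta_pos":[-0.6,0.22,0],"turn":0},{"delta_pos":[-0.6,0.22,0],"turn":0},{"delta_pos":[-0.6,0.22,0],"turn":0},{"delta_pos":[-0.6,0.22,0],"turn":0},{"delta_pos":[-0.6,0.22,0],"turn":0},{"delta_pos":[-0.6,0.22,0],"turn":0},{"delta_pos":[-0.6,0.22,0],"turn":0}]'
python3 -m creep '[{"delta_pos":[-0.6,0.22,0],"turn":0},{"delta_pos":[-0.3,0.1,0],"turn":0},{"delta_pos":[0,0,0.4],"turn":0},{"delta_pos":[0,0,0.4],"turn":0},{"delta_pos":[0,0,0.2],"turn":0},{"delta_pos":[0,0,0],"turn":0},{"delta_pos":[0,0,0],"turn":0},{"delta_pos":[0,0,0],"turn":0},{"delta_pos":[0,0,0],"turn":0},{"delta_pos":[0,0,0],"turn":0}]'
python3 -c "
from h import *
s=load('w4'); c=rect(s,[(244,134),(314,133),(310,250),(246,250)],68)
s=snap('wrist','w5'); go(464.5,-163.1,20,51)"
```

```text
time_s: 12.85
tool_pos: [560.5, 112.4, 213.3]
ee_rot: [-2.838, -1.347, 0.002]
ft_force: [0.5, -0.4, -0.5]
grip_width: 1.001
finger_force: 0.0
time_s: 13.68
tool_pos: [477.5, -128.9, 213.5]
ee_rot: [-2.837, -1.347, 0.002]
ft_force: [0.9, -0.5, 0.4]
grip_width: 0.996
finger_force: 0.0
time_s: 14.52
tool_pos: [467.0, -163.7, 174.9]
ee_rot: [2.834, 1.352, 0.001]
ft_force: [0.2, 0.3, -0.8]
grip_width: 1.003
finger_force: 0.0
[615.3 271. ] [60.5, 110.4, 61.8, 109.6] deg 33.8
at [ 466.9 -163.7  174.8] deg 51.0 units [-0.03 -0.06  3.87] turn -0.0
 after turn units [-0.03, -0.06, 3.87] time 14.6
```

View pics/w5.png

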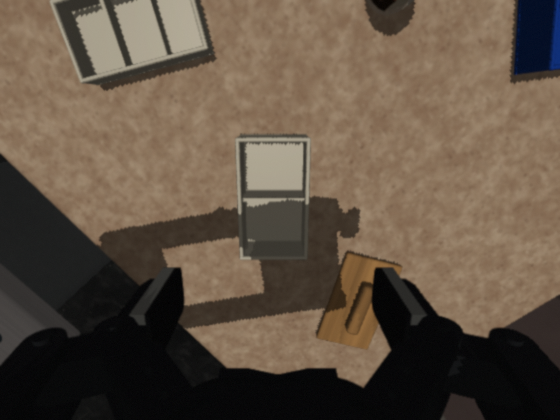

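The middle tier has one divider and is white. Its rim corners are (237,136), (309,136), (307,259) and (239,259).

```bash
python3 -c "
from h import *
s=load('w5'); c=rect(s,[(237,136),(309,136),(307,259),(239,259)],46); go(*c,16,51)"
```

```text
[ 463.9 -162.1] [59.0, 110.8, 62.5, 110.8] deg 50.7
at [ 466.9 -163.7  174.8] deg 51.0 units [-0.02 -0.09  3.97] turn -0.0
 after turn units [-0.02, -0.09, 3.97] time 14.6
```

```bash
python3 -m creep '[{"delta_pos":[-0.02,-0.09,0],"turn":0},{"delta_pos":[0,0,0.55],"turn":0},{"delta_pos":[0,0,0.55],"turn":0},{"delta_pos":[0,0,0.55],"turn":0},{"delta_pos":[0,0,0.55],"turn":0},{"delta_pos":[0,0,0.55],"turn":0},{"delta_pos":[0,0,0.55],"turn":0},{"delta_pos":[0,0,0.4],"turn":0},{"delta_pos":[0,0,0.22],"turn":0},{"delta_pos":[0,0,0],"turn":0}]' 0 40
python3 -m creep '[{"delta_pos":[0,0,0],"turn":0},{"delta_pos":[0,0,0],"turn":0},{"delta_pos":[0,0,0],"turn":0},{"delta_pos":[0,0,0],"turn":0},{"delta_pos":[0,0,0],"turn":0},{"delta_pos":[0,0,0],"turn":0},{"delta_pos":[0,0,0],"turn":0},{"delta_pos":[0,0,0],"turn":0},{"delta_pos":[0,0,0],"turn":0},{"delta_pos":[0,0,0],"turn":0}]' 1 40
python3 -m creep '[{"delta_pos":[0,0,-0.2],"turn":0},{"delta_pos":[0,0,-0.6],"turn":0},{"delta_pos":[0,0,-0.6],"turn":0},{"delta_pos":[0,0,-0.6],"turn":0},{"delta_pos":[0,0,-0.6],"turn":0},{"delta_pos":[0,0,-0.6],"turn":0},{"delta_pos":[0,0,-0.6],"turn":0},{"delta_pos":[0,0,-0.6],"turn":0},{"delta_pos":[0,0,-0.6],"turn":0},{"delta_pos":[0,0,0],"turn":0}]'
python3 -c "
from h import *
s=snap('wrist','w6'); go(615.3,271.0,200,34)"
```

```text
time_s: 15.4
tool_pos: [461.9, -161.2, 15.8]
ee_rot: [-2.833, -1.351, 0.003]
ft_force: [-0.7, -0.5, -0.7]
grip_width: 1.002
finger_force: 0.0
time_s: 16.23
tool_pos: [464.1, -162.6, 18.6]
ee_rot: [2.834, 1.351, 0.002]
ft_force: [-0.6, 0.4, 6.7]
grip_width: 0.717
finger_force: 44.5
time_s: 17.07
tool_pos: [465.2, -163.2, 222.8]
ee_rot: [2.829, 1.349, 0.007]
ft_force: [1.3, -0.5, -1.3]
grip_width: 0.717
finger_force: 44.0
at [ 464.4 -162.7  220.4] deg 51.0 units [10.8  -3.9   0.49] turn 2.96
 after turn units [9.19, -6.88, 0.49] time 17.1
```

View pics/w6.png

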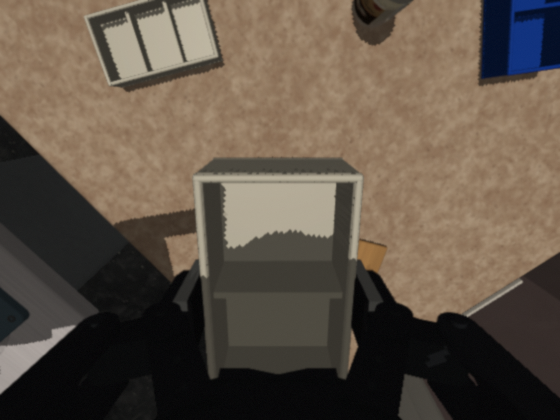

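The middle tier is held squarely, far rim edge at v≈175. Carrying it to the stack.

```bash
python3 -m creep '[{"delta_pos":[0,0,0],"turn":0.99},{"delta_pos":[0,0,0],"turn":0.99},{"delta_pos":[0,0,0],"turn":0.98},{"delta_pos":[0.3,-0.22,0],"turn":0},{"delta_pos":[0.54,-0.41,0],"turn":0},{"delta_pos":[0.54,-0.41,0],"turn":0},{"delta_pos":[0.54,-0.41,0],"turn":0},{"delta_pos":[0.54,-0.41,0],"turn":0},{"delta_pos":[0.54,-0.41,0],"turn":0},{"delta_pos":[0.54,-0.41,0],"turn":0}]'
python3 -m creep '[{"delta_pos":[0.54,-0.41,0],"turn":0},{"delta_pos":[0.54,-0.41,0],"turn":0},{"delta_pos":[0.54,-0.41,0],"turn":0},{"delta_pos":[0.54,-0.41,0],"turn":0},{"delta_pos":[0.54,-0.41,0],"turn":0},{"delta_pos":[0.54,-0.41,0],"turn":0},{"delta_pos":[0.54,-0.41,0],"turn":0},{"delta_pos":[0.54,-0.41,0],"turn":0},{"delta_pos":[0.54,-0.41,0],"turn":0},{"delta_pos":[0.54,-0.41,0],"turn":0}]'
python3 -m creep '[{"delta_pos":[0.2,-0.1,0],"turn":0},{"delta_pos":[0,0,0.5],"turn":0},{"delta_pos":[0,0,0.5],"turn":0},{"delta_pos":[0,0,0.5],"turn":0},{"delta_pos":[0,0,0.5],"turn":0},{"delta_pos":[0,0,0.4],"turn":0},{"delta_pos":[0,0,0],"turn":0},{"delta_pos":[0,0,0],"turn":0},{"delta_pos":[0,0,0],"turn":0},{"delta_pos":[0,0,0],"turn":0}]'
python3 -c "
from h import *
p,R=pose()
for f,z,v in (('w3',28.5,180),('w6',27.4,175)):
    s=load(f); q=R*0
    c,d=ray(s,278,v); Rm=cv2.Rodrigues(np.array(s['rvec'],float))[0]
# camera in tool frame is fixed: use w0
import numpy as np
go(615.3,271.0,82.6,34)
s=load('w6'); 
a=at(s,278,175,220.4+27.4)-np.array([464.4,-162.7]); b=at(load('w3'),278,180,230)-np.array([605.6,271.4]); print(np.hypot(*a),np.hypot(*b))"
```

```text
time_s: 17.95
tool_pos: [519.8, 7.5, 216.0]
ee_rot: [-3.003, -0.919, 0.004]
ft_force: [0.1, -1.1, -1.6]
grip_width: 0.713
finger_force: 43.9
time_s: 18.78
tool_pos: [607.1, 264.0, 215.6]
ee_rot: [-3.004, -0.919, 0.005]
ft_force: [0.2, 0.6, -1.2]
grip_width: 0.72
finger_force: 43.9
time_s: 19.62
tool_pos: [613.1, 270.6, 122.8]
ee_rot: [3.004, 0.919, 0.004]
ft_force: [0.3, -0.2, -0.7]
grip_width: 0.72
finger_force: 43.9
at [613.1 270.6 122.8] deg 34.0 units [0.05 0.02 1.  ] turn 0.0
 after turn units [0.05, 0.02, 1.0] time 19.6
53.44314736240748 52.22575992745341
```

```bash
python3 -m creep '[{"delta_pos":[0.02,0.02,0.2],"turn":0},{"delta_pos":[0,0,0.2],"turn":0},{"delta_pos":[0,0,0.2],"turn":0},{"delta_pos":[0,0,0.1],"turn":0},{"delta_pos":[0,0,0.1],"turn":0},{"delta_pos":[0,0,0.05],"turn":0},{"delta_pos":[0,0,0.05],"turn":0},{"delta_pos":[0,0,0.05],"turn":0},{"delta_pos":[0,0,0],"turn":0},{"delta_pos":[0,0,0],"turn":0}]'
python3 -m creep '[{"delta_pos":[0,0,0.03],"turn":0},{"delta_pos":[0,0,0.03],"turn":0},{"delta_pos":[0,0,0.03],"turn":0},{"delta_pos":[0,0,0.03],"turn":0},{"delta_pos":[0,0,0],"turn":0},{"delta_pos":[0,0,0],"turn":0},{"delta_pos":[0,0,0],"turn":0},{"delta_pos":[0,0,0],"turn":0},{"delta_pos":[0,0,0],"turn":0},{"delta_pos":[0,0,0],"turn":0}]'
```

```text
time_s: 20.45
tool_pos: [613.4, 270.5, 83.4]
ee_rot: [-3.004, -0.919, -0.0]
ft_force: [0.3, -0.6, -1.4]
grip_width: 0.72
finger_force: 43.9
time_s: 21.28
tool_pos: [613.8, 270.6, 82.6]
ee_rot: [3.004, 0.919, 0.005]
ft_force: [-7.6, -2.4, 18.0]
grip_width: 0.718
finger_force: 46.2
```

```bash
python3 -m creep '[{"delta_pos":[0,0,0],"turn":0},{"delta_pos":[0,0,0],"turn":0},{"delta_pos":[0,0,0],"turn":0},{"delta_pos":[0,0,0],"turn":0},{"delta_pos":[0,0,0],"turn":0},{"delta_pos":[0,0,0],"turn":0},{"delta_pos":[0,0,-0.2],"turn":0},{"delta_pos":[0,0,-0.3],"turn":0},{"delta_pos":[0,0,-0.4],"turn":0},{"delta_pos":[0,0,-0.5],"turn":0}]' 0
python3 -m creep '[{"delta_pos":[0,0,-0.5],"turn":0},{"delta_pos":[0,0,-0.5],"turn":0},{"delta_pos":[0,0,-0.5],"turn":0},{"delta_pos":[0,0,-0.5],"turn":0},{"delta_pos":[0,0,-0.5],"turn":0},{"delta_pos":[0,0,-0.5],"turn":0},{"delta_pos":[0,0,0],"turn":0},{"delta_pos":[0,0,0],"turn":0},{"delta_pos":[0,0,0],"turn":0},{"delta_pos":[0,0,0],"turn":0}]'
python3 -c "
from h import *
s=snap('wrist','w7'); go(464,15.4,215,-26)
s=load('w5'); print(rect(s,[(53,3),(190,-30),(207,47),(83,81)],32))"
```

```text
time_s: 22.12
tool_pos: [613.0, 270.3, 135.2]
ee_rot: [-3.004, -0.919, 0.002]
ft_force: [1.1, 0.5, 0.3]
grip_width: 0.998
finger_force: 0.0
time_s: 22.95
tool_pos: [612.7, 270.2, 253.3]
ee_rot: [-3.004, -0.919, 0.004]
ft_force: [0.2, -0.4, -0.4]
grip_width: 0.998
finger_force: 0.0
at [612.6 270.2 253.1] deg 34.0 units [-6.64  3.2   0.97] turn 10.48
 after turn units [-0.55, 7.35, 0.97] time 23.0
[465.8  15.1] [110.0, 53.8, 106.8, 58.3] deg 153.3
[465.825  15.125]
```

View pics/w7.png

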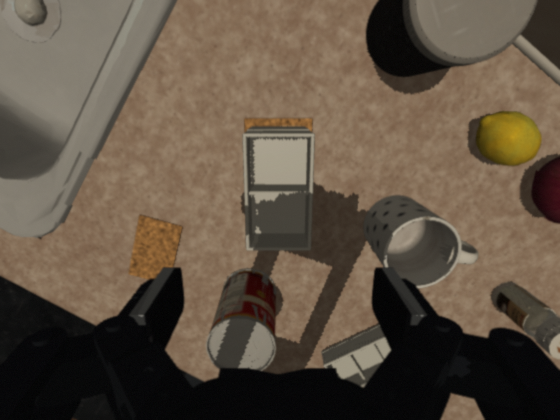

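The middle tier is seated square, rim corners (244,129), (313,128), (310,249), (246,249). Next is the shallow tier.

```bash
python3 -m creep '[{"delta_pos":[0,0,0],"turn":1},{"delta_pos":[0,0,0],"turn":1},{"delta_pos":[0,0,0],"turn":1},{"delta_pos":[0,0,0],"turn":1},{"delta_pos":[0,0,0],"turn":1},{"delta_pos":[0,0,0],"turn":1},{"delta_pos":[0,0,0],"turn":1},{"delta_pos":[0,0,0],"turn":1},{"delta_pos":[0,0,0],"turn":1},{"delta_pos":[0,0,0],"turn":1}]'
python3 -m creep '[{"delta_pos":[0,0,0],"turn":0.48},{"delta_pos":[-0.05,0.4,0],"turn":0},{"delta_pos":[-0.05,0.7,0],"turn":0},{"delta_pos":[-0.05,0.7,0],"turn":0},{"delta_pos":[-0.05,0.7,0],"turn":0},{"delta_pos":[-0.05,0.7,0],"turn":0},{"delta_pos":[-0.05,0.7,0],"turn":0},{"delta_pos":[-0.05,0.7,0],"turn":0},{"delta_pos":[-0.05,0.7,0],"turn":0},{"delta_pos":[-0.05,0.7,0],"turn":0}]'
python3 -m creep '[{"delta_pos":[-0.05,0.7,0],"turn":0},{"delta_pos":[-0.05,0.65,0],"turn":0},{"delta_pos":[0,0,0.5],"turn":0},{"delta_pos":[0,0,0.5],"turn":0},{"delta_pos":[0,0,0.5],"turn":0},{"delta_pos":[0,0,0.4],"turn":0},{"delta_pos":[0,0,0],"turn":0},{"delta_pos":[0,0,0],"turn":0},{"delta_pos":[0,0,0],"turn":0},{"delta_pos":[0,0,0],"turn":0}]'
python3 -c "
from h import *
c=rect(load('w7'),[(244,129),(313,128),(310,249),(246,249)],110)
s=snap('wrist','w8'); go(464,15.4,6,-26)"
```

```text
time_s: 23.83
tool_pos: [612.9, 270.3, 253.1]
ee_rot: [3.074, -0.641, -0.003]
ft_force: [-0.1, -0.6, 0.1]
grip_width: 1.0
finger_force: 0.0
time_s: 24.67
tool_pos: [490.5, 61.7, 253.5]
ee_rot: [3.061, -0.707, -0.003]
ft_force: [-0.3, -0.7, 0.2]
grip_width: 1.001
finger_force: 0.0
time_s: 25.5
tool_pos: [465.4, 15.8, 179.5]
ee_rot: [-3.061, 0.707, -0.003]
ft_force: [0.7, -0.3, 0.6]
grip_width: 1.004
finger_force: 0.0
[615.8 271.6] [59.1, 112.9, 61.4, 112.0] deg 33.8
at [465.3  15.8 179.6] deg -26.0 units [-0.03  0.03  4.34] turn -0.0
 after turn units [-0.03, 0.03, 4.34] time 25.6
```

View pics/w8.png

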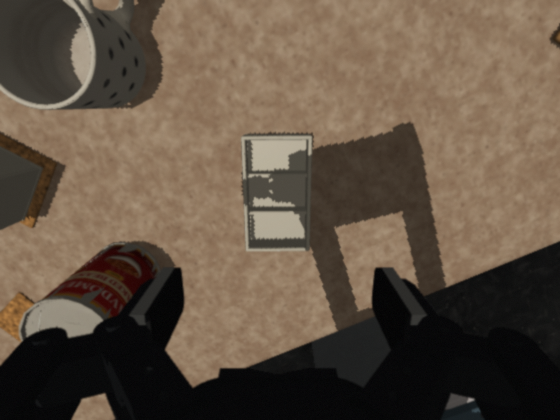

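The shallow tier has two dividers and is square in view. Its corners are (242,134), (312,134), (309,250) and (247,250).

```bash
python3 -c "
from h import *
c=rect(load('w8'),[(242,134),(312,134),(309,250),(247,250)],32); go(*c,6,-26)"
```

```text
[465.4  16.8] [61.1, 110.3, 60.3, 110.3] deg 154.5
at [465.3  15.8 179.6] deg -26.0 units [-0.02 -0.02  4.34] turn -0.0
 after turn units [-0.02, -0.02, 4.34] time 25.6
```

```bash
python3 -m creep '[{"delta_pos":[-0.02,-0.02,0.6],"turn":0},{"delta_pos":[0,0,0.6],"turn":0},{"delta_pos":[0,0,0.6],"turn":0},{"delta_pos":[0,0,0.6],"turn":0},{"delta_pos":[0,0,0.6],"turn":0},{"delta_pos":[0,0,0.5],"turn":0},{"delta_pos":[0,0,0.4],"turn":0},{"delta_pos":[0,0,0.3],"turn":0},{"delta_pos":[0,0,0.1],"turn":0},{"delta_pos":[0,0,0],"turn":0}]' 0 40
python3 -m creep '[{"delta_pos":[0,0,0],"turn":0},{"delta_pos":[0,0,0],"turn":0},{"delta_pos":[0,0,0],"turn":0},{"delta_pos":[0,0,0],"turn":0},{"delta_pos":[0,0,0],"turn":0},{"delta_pos":[0,0,0],"turn":0},{"delta_pos":[0,0,0],"turn":0},{"delta_pos":[0,0,0],"turn":0},{"delta_pos":[0,0,0],"turn":0},{"delta_pos":[0,0,0],"turn":0}]' 1 40
python3 -m creep '[{"delta_pos":[0,0,-0.2],"turn":0},{"delta_pos":[0,0,-0.6],"turn":0},{"delta_pos":[0,0,-0.6],"turn":0},{"delta_pos":[0,0,-0.6],"turn":0},{"delta_pos":[0,0,-0.6],"turn":0},{"delta_pos":[0,0,-0.6],"turn":0},{"delta_pos":[0,0,-0.6],"turn":0},{"delta_pos":[0,0,-0.6],"turn":0},{"delta_pos":[0,0,-0.6],"turn":0},{"delta_pos":[0,0,-0.6],"turn":0}]'
python3 -c "
from h import *
s=snap('wrist','w9'); go(614.5,271,220,34)"
```

```text
time_s: 26.38
tool_pos: [464.1, 17.0, 6.2]
ee_rot: [3.061, -0.707, -0.001]
ft_force: [-0.3, -0.9, -0.7]
grip_width: 0.999
finger_force: 0.0
time_s: 27.22
tool_pos: [465.4, 16.8, 7.8]
ee_rot: [-3.061, 0.707, -0.004]
ft_force: [-1.0, 1.6, 6.3]
grip_width: 0.715
finger_force: 44.1
time_s: 28.05
tool_pos: [463.6, 17.1, 232.4]
ee_rot: [-3.061, 0.707, -0.001]
ft_force: [-0.0, 0.2, -1.0]
grip_width: 0.717
finger_force: 43.8
at [466.2  16.6 237.2] deg -26.0 units [ 0.54 -7.34  0.45] turn -10.47
 after turn units [6.63, -3.2, 0.45] time 28.1
```

```bash
python3 -m creep '[{"delta_pos":[0,0,0],"turn":-1},{"delta_pos":[0,0,0],"turn":-1},{"delta_pos":[0,0,0],"turn":-1},{"delta_pos":[0,0,0],"turn":-1},{"delta_pos":[0,0,0],"turn":-1},{"delta_pos":[0,0,0],"turn":-1},{"delta_pos":[0,0,0],"turn":-1},{"delta_pos":[0,0,0],"turn":-1},{"delta_pos":[0,0,0],"turn":-1},{"delta_pos":[0,0,0],"turn":-1}]'
python3 -m creep '[{"delta_pos":[0,0,0],"turn":-0.47},{"delta_pos":[0.5,-0.25,0],"turn":0},{"delta_pos":[0.6,-0.29,0],"turn":0},{"delta_pos":[0.6,-0.29,0],"turn":0},{"delta_pos":[0.6,-0.29,0],"turn":0},{"delta_pos":[0.6,-0.29,0],"turn":0},{"delta_pos":[0.6,-0.29,0],"turn":0},{"delta_pos":[0.6,-0.29,0],"turn":0},{"delta_pos":[0.6,-0.29,0],"turn":0},{"delta_pos":[0.6,-0.29,0],"turn":0}]'
python3 -m creep '[{"delta_pos":[0.6,-0.29,0],"turn":0},{"delta_pos":[0.6,-0.29,0],"turn":0},{"delta_pos":[0.13,-0.05,0],"turn":0},{"delta_pos":[0,0,0.5],"turn":0},{"delta_pos":[0,0,0.5],"turn":0},{"delta_pos":[0,0,0.5],"turn":0},{"delta_pos":[0,0,0.4],"turn":0},{"delta_pos":[0,0,0],"turn":0},{"delta_pos":[0,0,0],"turn":0},{"delta_pos":[0,0,0],"turn":0}]'
python3 -c "
from h import *
go(615,271,113.8,34)"
```

```text
time_s: 28.93
tool_pos: [463.8, 17.0, 230.9]
ee_rot: [3.023, 0.854, 0.0]
ft_force: [0.1, -0.4, -0.2]
grip_width: 0.717
finger_force: 43.8
time_s: 29.77
tool_pos: [582.7, 221.8, 230.8]
ee_rot: [3.004, 0.918, -0.0]
ft_force: [0.7, -0.8, 0.1]
grip_width: 0.714
finger_force: 43.8
time_s: 30.6
tool_pos: [613.1, 271.2, 155.9]
ee_rot: [3.005, 0.917, 0.002]
ft_force: [0.6, 0.5, -0.3]
grip_width: 0.717
finger_force: 43.8
at [613.1 271.2 155.9] deg 34.0 units [0.03 0.03 1.05] turn -0.01
 after turn units [0.03, 0.03, 1.05] time 30.6
```

```bash
python3 -m creep '[{"delta_pos":[0.03,0.02,0.2],"turn":0},{"delta_pos":[0,0,0.2],"turn":0},{"delta_pos":[0,0,0.2],"turn":0},{"delta_pos":[0,0,0.1],"turn":0},{"delta_pos":[0,0,0.1],"turn":0},{"delta_pos":[0,0,0.1],"turn":0},{"delta_pos":[0,0,0.05],"turn":0},{"delta_pos":[0,0,0.05],"turn":0},{"delta_pos":[0,0,0],"turn":0},{"delta_pos":[0,0,0],"turn":0}]'
python3 -m creep '[{"delta_pos":[0,0,0.03],"turn":0},{"delta_pos":[0,0,0.03],"turn":0},{"delta_pos":[0,0,0.03],"turn":0},{"delta_pos":[0,0,0.02],"turn":0},{"delta_pos":[0,0,0],"turn":0},{"delta_pos":[0,0,0],"turn":0},{"delta_pos":[0,0,0],"turn":0},{"delta_pos":[0,0,0],"turn":0},{"delta_pos":[0,0,0],"turn":0},{"delta_pos":[0,0,0],"turn":0}]'
```

```text
time_s: 31.43
tool_pos: [614.2, 271.3, 114.6]
ee_rot: [-3.005, -0.918, -0.0]
ft_force: [-0.8, 0.3, -1.8]
grip_width: 0.719
finger_force: 43.9
time_s: 32.27
tool_pos: [614.6, 271.5, 113.8]
ee_rot: [3.004, 0.918, 0.005]
ft_force: [-5.9, -2.2, 15.2]
grip_width: 0.711
finger_force: 45.7
```

Seated at the expected height. Releasing it and going for the lid.

```bash
python3 -m creep '[{"delta_pos":[0,0,0],"turn":0},{"delta_pos":[0,0,0],"turn":0},{"delta_pos":[0,0,0],"turn":0},{"delta_pos":[0,0,0],"turn":0},{"delta_pos":[0,0,0],"turn":0},{"delta_pos":[0,0,0],"turn":0},{"delta_pos":[0,0,-0.2],"turn":0},{"delta_pos":[0,0,-0.3],"turn":0},{"delta_pos":[0,0,-0.4],"turn":0},{"delta_pos":[0,0,-0.5],"turn":0}]' 0
python3 -m creep '[{"delta_pos":[0,0,-0.5],"turn":0},{"delta_pos":[0,0,-0.5],"turn":0},{"delta_pos":[0,0,-0.5],"turn":0},{"delta_pos":[0,0,-0.5],"turn":0},{"delta_pos":[0,0,0],"turn":0},{"delta_pos":[0,0,0],"turn":0},{"delta_pos":[0,0,0],"turn":0},{"delta_pos":[0,0,0],"turn":0},{"delta_pos":[0,0,0],"turn":0},{"delta_pos":[0,0,0],"turn":0}]'
python3 -c "
from h import *
s=snap('wrist','w10'); go(454.6,-317.8,180,36)"
```

```text
time_s: 33.1
tool_pos: [613.7, 271.2, 166.8]
ee_rot: [-3.005, -0.918, 0.002]
ft_force: [0.4, 0.3, 0.5]
grip_width: 1.0
finger_force: 0.0
time_s: 33.93
tool_pos: [613.6, 271.2, 244.9]
ee_rot: [-3.004, -0.918, 0.003]
ft_force: [0.1, -1.2, -0.6]
grip_width: 1.001
finger_force: 0.0
at [613.8 271.2 245.1] deg 34.0 units [-11.52   9.99   1.64] turn -0.36
 after turn units [-11.87, 9.57, 1.64] time 34.0
```

```bash
python3 -m creep '[{"delta_pos":[0,0,0],"turn":-0.36},{"delta_pos":[-0.3,0.24,0],"turn":0},{"delta_pos":[-0.6,0.484,0],"turn":0},{"delta_pos":[-0.6,0.484,0],"turn":0},{"delta_pos":[-0.6,0.484,0],"turn":0},{"delta_pos":[-0.6,0.484,0],"turn":0},{"delta_pos":[-0.6,0.484,0],"turn":0},{"delta_pos":[-0.6,0.484,0],"turn":0},{"delta_pos":[-0.6,0.484,0],"turn":0},{"delta_pos":[-0.6,0.484,0],"turn":0}]'
python3 -m creep '[{"delta_pos":[-0.6,0.484,0],"turn":0},{"delta_pos":[-0.6,0.484,0],"turn":0},{"delta_pos":[-0.6,0.484,0],"turn":0},{"delta_pos":[-0.6,0.484,0],"turn":0},{"delta_pos":[-0.6,0.484,0],"turn":0},{"delta_pos":[-0.6,0.484,0],"turn":0},{"delta_pos":[-0.6,0.484,0],"turn":0},{"delta_pos":[-0.6,0.484,0],"turn":0},{"delta_pos":[-0.6,0.484,0],"turn":0},{"delta_pos":[-0.6,0.484,0],"turn":0}]'
python3 -m creep '[{"delta_pos":[-0.6,0.484,0],"turn":0},{"delta_pos":[-0.2,0.15,0],"turn":0},{"delta_pos":[0,0,0.5],"turn":0},{"delta_pos":[0,0,0.5],"turn":0},{"delta_pos":[0,0,0.5],"turn":0},{"delta_pos":[0,0,0.2],"turn":0},{"delta_pos":[0,0,0],"turn":0},{"delta_pos":[0,0,0],"turn":0},{"delta_pos":[0,0,0],"turn":0},{"delta_pos":[0,0,0],"turn":0}]'
python3 -c "
from h import *
s=snap('wrist','w11'); go(454.6,-317.8,13,36)"
```

```text
time_s: 34.82
tool_pos: [545.2, 17.0, 245.9]
ee_rot: [-2.987, -0.972, 0.0]
ft_force: [0.5, 0.2, -0.4]
grip_width: 0.997
finger_force: 0.0
time_s: 35.65
tool_pos: [464.9, -280.8, 245.9]
ee_rot: [-2.987, -0.971, 0.0]
ft_force: [1.0, -0.5, 0.2]
grip_width: 0.996
finger_force: 0.0
time_s: 36.48
tool_pos: [455.4, -319.3, 179.6]
ee_rot: [2.985, 0.971, 0.002]
ft_force: [-0.0, 0.0, 0.4]
grip_width: 0.997
finger_force: 0.0
at [ 455.3 -319.2  179.5] deg 36.0 units [ 0.   -0.05  4.16] turn 0.01
 after turn units [0.0, -0.05, 4.16] time 36.5
```

View pics/w11.png

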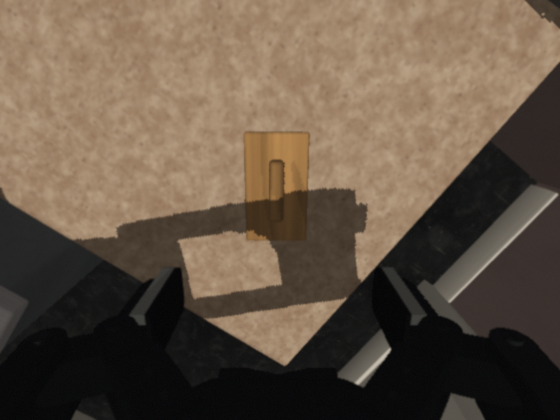

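The lid is square in view. Its plate corners are (244,131), (309,131), (307,241) and (247,241), with the bar at (277,190).

```bash
python3 -c "
from h import *
c=rect(load('w11'),[(244,131),(309,131),(307,241),(247,241)],11); go(*c,15,36)"
```

```text
[ 455.9 -318.7] [60.7, 111.1, 62.0, 111.0] deg 36.2
at [ 455.3 -319.2  179.5] deg 36.0 units [ 0.02 -0.01  4.11] turn 0.01
 after turn units [0.02, -0.01, 4.11] time 36.5
```

```bash
python3 -m creep '[{"delta_pos":[0.02,-0.01,0.6],"turn":0},{"delta_pos":[0,0,0.6],"turn":0},{"delta_pos":[0,0,0.6],"turn":0},{"delta_pos":[0,0,0.6],"turn":0},{"delta_pos":[0,0,0.6],"turn":0},{"delta_pos":[0,0,0.5],"turn":0},{"delta_pos":[0,0,0.4],"turn":0},{"delta_pos":[0,0,0.2],"turn":0},{"delta_pos":[0,0,0],"turn":0},{"delta_pos":[0,0,0],"turn":0}]' 0 40
python3 -m creep '[{"delta_pos":[0,0,0],"turn":0},{"delta_pos":[0,0,0],"turn":0},{"delta_pos":[0,0,0],"turn":0},{"delta_pos":[0,0,0],"turn":0},{"delta_pos":[0,0,0],"turn":0},{"delta_pos":[0,0,0],"turn":0},{"delta_pos":[0,0,0],"turn":0},{"delta_pos":[0,0,0],"turn":0},{"delta_pos":[0,0,0],"turn":0},{"delta_pos":[0,0,0],"turn":0}]' 1 40
python3 -m creep '[{"delta_pos":[0,0,0],"turn":0},{"delta_pos":[0,0,0],"turn":0},{"delta_pos":[0,0,0],"turn":0},{"delta_pos":[0,0,0],"turn":0},{"delta_pos":[0,0,0],"turn":0},{"delta_pos":[0,0,0],"turn":0},{"delta_pos":[0,0,0],"turn":0},{"delta_pos":[0,0,0],"turn":0},{"delta_pos":[0,0,0],"turn":0},{"delta_pos":[0,0,0],"turn":0}]'
```

```text
time_s: 37.37
tool_pos: [455.5, -318.3, 14.7]
ee_rot: [2.987, 0.971, 0.0]
ft_force: [0.8, -0.5, 0.4]
grip_width: 1.002
finger_force: 0.0
time_s: 38.2
tool_pos: [455.3, -318.2, 14.6]
ee_rot: [2.987, 0.971, 0.001]
ft_force: [-1.0, 0.0, 4.9]
grip_width: 0.149
finger_force: 40.2
time_s: 39.03
tool_pos: [455.3, -318.2, 14.6]
ee_rot: [2.987, 0.971, 0.001]
ft_force: [-0.3, 1.3, 4.9]
grip_width: 0.146
finger_force: 40.2
```

```bash
python3 -m creep '[{"delta_pos":[0,0,-0.2],"turn":0},{"delta_pos":[0,0,-0.6],"turn":0},{"delta_pos":[0,0,-0.6],"turn":0},{"delta_pos":[0,0,-0.6],"turn":0},{"delta_pos":[0,0,-0.6],"turn":0},{"delta_pos":[0,0,-0.6],"turn":0},{"delta_pos":[0,0,-0.6],"turn":0},{"delta_pos":[0,0,-0.6],"turn":0},{"delta_pos":[0,0,-0.6],"turn":0},{"delta_pos":[0,0,-0.6],"turn":0}]'
python3 -c "
from h import *
s=snap('wrist','w12'); go(615.2,271.7,220,34)"
```

```text
time_s: 39.87
tool_pos: [454.6, -317.5, 239.3]
ee_rot: [-2.987, -0.971, 0.001]
ft_force: [0.3, -1.3, -0.9]
grip_width: 0.154
finger_force: 39.4
at [ 456.4 -319.3  244.7] deg 36.0 units [11.9  -9.62  0.55] turn 0.36
 after turn units [11.55, -10.03, 0.55] time 39.9
```

```bash
python3 -m creep '[{"delta_pos":[0,0,0],"turn":0.36},{"delta_pos":[0.3,-0.26,0],"turn":0},{"delta_pos":[0.58,-0.504,0],"turn":0},{"delta_pos":[0.58,-0.504,0],"turn":0},{"delta_pos":[0.58,-0.504,0],"turn":0},{"delta_pos":[0.58,-0.504,0],"turn":0},{"delta_pos":[0.58,-0.504,0],"turn":0},{"delta_pos":[0.58,-0.504,0],"turn":0},{"delta_pos":[0.58,-0.504,0],"turn":0},{"delta_pos":[0.58,-0.504,0],"turn":0}]'
python3 -m creep '[{"delta_pos":[0.58,-0.504,0],"turn":0},{"delta_pos":[0.58,-0.504,0],"turn":0},{"delta_pos":[0.58,-0.504,0],"turn":0},{"delta_pos":[0.58,-0.504,0],"turn":0},{"delta_pos":[0.58,-0.504,0],"turn":0},{"delta_pos":[0.58,-0.504,0],"turn":0},{"delta_pos":[0.58,-0.504,0],"turn":0},{"delta_pos":[0.58,-0.504,0],"turn":0},{"delta_pos":[0.58,-0.504,0],"turn":0},{"delta_pos":[0.58,-0.504,0],"turn":0}]'
python3 -m creep '[{"delta_pos":[0.58,-0.504,0],"turn":0},{"delta_pos":[0.25,-0.2,0],"turn":0},{"delta_pos":[0,0,0.3],"turn":0},{"delta_pos":[0,0,0.5],"turn":0},{"delta_pos":[0,0,0.5],"turn":0},{"delta_pos":[0,0,0.2],"turn":0},{"delta_pos":[0,0,0],"turn":0},{"delta_pos":[0,0,0],"turn":0},{"delta_pos":[0,0,0],"turn":0},{"delta_pos":[0,0,0],"turn":0}]'
python3 -c "
from h import *
go(615,271.5,148.6,34)"
```

```text
time_s: 40.75
tool_pos: [522.8, -63.6, 238.0]
ee_rot: [-3.004, -0.917, 0.001]
ft_force: [0.4, -0.7, -1.5]
grip_width: 0.146
finger_force: 39.4
time_s: 41.58
tool_pos: [602.5, 233.1, 237.7]
ee_rot: [-3.004, -0.918, 0.002]
ft_force: [0.3, -0.3, -1.3]
grip_width: 0.149
finger_force: 39.4
time_s: 42.42
tool_pos: [615.5, 273.6, 179.8]
ee_rot: [3.005, 0.917, 0.004]
ft_force: [-0.1, 0.4, -0.5]
grip_width: 0.152
finger_force: 39.4
at [615.5 273.6 179.8] deg 34.0 units [-0.04  0.03  0.78] turn -0.01
 after turn units [-0.04, 0.03, 0.78] time 42.4
```

```bash
python3 -m creep '[{"delta_pos":[-0.04,0.03,0.1],"turn":0},{"delta_pos":[0,0,0.15],"turn":0},{"delta_pos":[0,0,0.15],"turn":0},{"delta_pos":[0,0,0.1],"turn":0},{"delta_pos":[0,0,0.1],"turn":0},{"delta_pos":[0,0,0.05],"turn":0},{"delta_pos":[0,0,0.05],"turn":0},{"delta_pos":[0,0,0.03],"turn":0},{"delta_pos":[0,0,0],"turn":0},{"delta_pos":[0,0,0],"turn":0}]'
python3 -m creep '[{"delta_pos":[0,0,0.03],"turn":0},{"delta_pos":[0,0,0.03],"turn":0},{"delta_pos":[0,0,0.03],"turn":0},{"delta_pos":[0,0,0.02],"turn":0},{"delta_pos":[0,0,0],"turn":0},{"delta_pos":[0,0,0],"turn":0},{"delta_pos":[0,0,0],"turn":0},{"delta_pos":[0,0,0],"turn":0},{"delta_pos":[0,0,0],"turn":0},{"delta_pos":[0,0,0],"turn":0}]'
```

```text
time_s: 43.25
tool_pos: [614.1, 271.7, 149.1]
ee_rot: [3.005, 0.918, 0.001]
ft_force: [-0.0, -0.1, -0.8]
grip_width: 0.152
finger_force: 39.5
time_s: 44.08
tool_pos: [614.6, 271.8, 148.5]
ee_rot: [3.004, 0.918, 0.006]
ft_force: [-5.4, -1.8, 15.6]
grip_width: 0.156
finger_force: 41.5
```

Seated at the expected height. Releasing, lifting and taking a last look.

```bash
python3 -m creep '[{"delta_pos":[0,0,0],"turn":0},{"delta_pos":[0,0,0],"turn":0},{"delta_pos":[0,0,0],"turn":0},{"delta_pos":[0,0,0],"turn":0},{"delta_pos":[0,0,0],"turn":0},{"delta_pos":[0,0,0],"turn":0},{"delta_pos":[0,0,0],"turn":0},{"delta_pos":[0,0,-0.3],"turn":0},{"delta_pos":[0,0,-0.4],"turn":0},{"delta_pos":[0,0,-0.5],"turn":0}]' 0
python3 -m creep '[{"delta_pos":[0,0,-0.5],"turn":0},{"delta_pos":[0,0,-0.5],"turn":0},{"delta_pos":[0,0,-0.5],"turn":0},{"delta_pos":[0,0,-0.5],"turn":0},{"delta_pos":[0,0,0],"turn":0},{"delta_pos":[0,0,0],"turn":0},{"delta_pos":[0,0,0],"turn":0},{"delta_pos":[0,0,0],"turn":0},{"delta_pos":[0,0,0],"turn":0},{"delta_pos":[0,0,0],"turn":0}]'
python3 -c "
from h import *
snap('side','s9'); snap('wrist','w13')
a=cv2.imread('pics/s9.png'); b=cv2.imread('pics/w13.png')
a=cv2.resize(a[130:310,130:330],None,fx=2,fy=2,interpolation=cv2.INTER_CUBIC); b=cv2.resize(b[60:300,140:420],(400,343))
c=np.zeros((360,800,3),np.uint8); c[:360,:400]=a; c[:343,400:]=b; cv2.imwrite('pics/fin.png',c)"
```

```text
time_s: 44.92
tool_pos: [613.3, 271.4, 192.4]
ee_rot: [-3.004, -0.918, 0.004]
ft_force: [-0.6, 0.2, -0.1]
grip_width: 1.003
finger_force: 0.0
time_s: 45.75
tool_pos: [613.6, 271.5, 271.3]
ee_rot: [-3.005, -0.917, 0.003]
ft_force: [0.2, -0.2, 0.0]
grip_width: 1.002
finger_force: 0.0
```

View pics/fin.png

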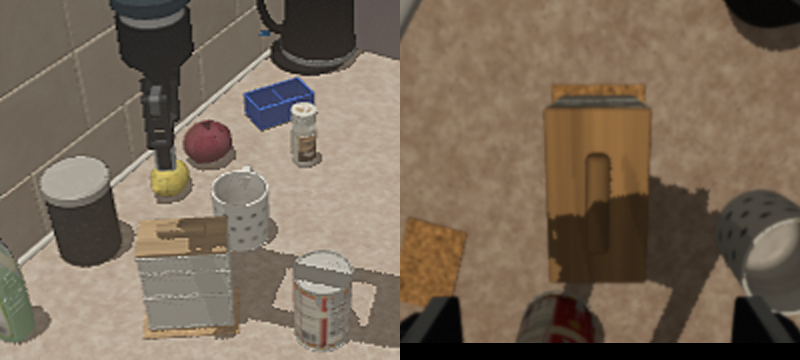

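The stack is complete and square, with the lid at (185,235) in the side view and the jar, mug and tin still standing. Handing in.

```bash
python3 -c "
from h import *
print(job.hand_in())"
```

```text
the job is handed in; nothing more can be done
None
```

The lunch box is stacked on the cork mat (deep, middle and shallow tiers, then the lid), each part went down to its expected height and was let go, the jar, mug and tin still stand, and the job is handed in at about 46 s; no verdict came back.

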